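Seat the paint drawer and snap the jar's cap on

ROBOT

A 6-joint arm with a two-finger parallel gripper is mounted at the origin on the work surface. World frame = base frame: x ahead of the robot, y to its left, z up, the work surface at z = 0. Lengths are in m, angles in degrees, forces in N, time in s.
With the tool pointing down it reaches from about 0.35 to 0.875 m from the base axis. Payload 4.2 kg.
Tool frame: the origin (TCP) lies at the very end of the fingers, on their centre line; the grasp point (between the pads) lies 19 mm behind it; z points along the fingers, y is the line along which they close (so a half turn about z gives the same grasp; the last joint's range is limited). The gripper opens to 87 mm and grips with 3 to 60 N. Pads are 19 mm wide; open, the fingers measure 117 mm over their backs; the gripper's body (75 mm by 190 mm) begins 51 mm behind the grasp point.
Start: joints at [-54.683, 22.042, 0.453, 0, -68.411, -14.817], TCP at [0.219, -0.585, 0.223] pointing down, gripper open.
Joint ranges: [-179.83, 179.83], [-69.29, 118.12], [-61.27, 80.66], [-181.25, 117.63], [-171.15, -9.14], [-177.46, 177.46]. Speed limits (degrees/s): [159.86, 159.86, 180, 180, 180, 180].

INTERFACE

Orientations are given as [roll, pitch, yaw] about the fixed x, y, z axes, in that order (R = Rz(yaw) Ry(pitch) Rx(roll)).
In Python, from cell import telemetry, cams, r, trace, tip_of gives the robot as it stands.
- The arm moves only by the tool send_rows, never from a script. Its argument "steps" is a list of rows, each a list of 4 numbers: the shift along the world's x, y, z in m, then the turn about the world's z in rad. A call has exactly 10 rows; each row shifts and turns the commanded pose from where the row before left it; what a row does not reach is not made up. A row lasts 1/8 s, in which the tool goes at most 62.5 mm and 10.7 degrees, less where a joint would pass 70% of its speed; a pose out of reach is approached as far as the arm can. A call is refused whole if a number of a shift passes 0.0625 or a number of a turn 0.188, either way. A call with a gripper value outside its range is refused whole. "gripper" is the finger opening in m, from 0 to 0.087, set as the call begins (left out, the last holds). The fingers move at their own pace and stop on an object; "force" is the grip in N (left out, the last holds). Time passes only in rows, so rows that do not move let the fingers close, or fill a call up. It gives the time, the measured TCP pose, the force, the opening and the grip force at its end, in the units of the state.
- telemetry.sense(): the state, without advancing time (a new reading comes with each control period).
- cams.snapshot(name): name is "scene" or "top" or "wrist"; returns (picture, depth): 384x512x3 uint8, red, green, blue; 384x512 float32, m along the optical axis (not along the pixel's ray), 0 where there is no reading.
- cams.camera_model(name): a dict with "fx", "fy", "cx", "cy" (pixels), "R" (3x3) and "t" (3): a world point X has camera coordinates R X + t. Camera axes: x right, y down, z forward; pixel columns grow to the right and rows downward; lengths in m; the calibration is good to about 2 mm. A picture is of the moment at which its call begins: read the wrist's pose just before it. camera_model takes no time and is no camera call; for the wrist camera it gives the pose at the moment of the call.
- r.finish_job(): hands the job in; it is judged then, once.
Trained networks look in the newest picture that a camera, given by its name, has taken for a name from the list of things; names that differ only in an ending like _2 or _b are one class to them, and where a whole thing is asked for, a point or a joint stands for the part that bears it (a point fixed in the world has none). Each returns a list of dicts, best first, with "confidence" (0 to 1); they miss things now and then, are a little off and sometimes report something else, mostly with a low value. They report only what shows in the picture. A call takes as long as a camera call.
- trace(camera, thing): "region" (384x512 bool, what is visible of it) and "point" ([column, row] in pixels, amid what is visible of it).
- tip_of(camera, thing): "point" ([column, row] in pixels: a listed point, or the origin of a listed thing).
The state is a dict: "time": time; "q": joint angles; "joint_vel": joint speeds; "joint_efforts": joint torques, N m; "eef_pos": TCP position; "tool_rot": TCP orientation; "wrist_force": force on the tool from outside, world axes, zero at the start; "wrist_torque": the same for the moment, N m; "grip_width": finger opening in m; "grip_force": force on a finger pad.
Only numpy, scipy, OpenCV 4.12 (cv2) and the standard library are available. Lean on these libraries where they do the work, as an engineer would, in place of code of your own. Each camera call takes 0.05 s, during which the arm holds its last target. There are 200 camera calls.

TASK

Put the open paint jar in order: first push the pulled-out drawer that carries it fully home until it clicks into its seat, then fetch the white snap cap from the bench and press it onto the jar's neck until it clicks down flush on the jar's shoulder. Keep pressing down after the click and finish while still pressing the cap down firmly (about 10 N): the program ends with the gripper holding the cap down, and nothing is let go. Leave the bowl, the glue bottle and the wooden box where they stand.

Things in the scene. Friction and masses are not known exactly. Their poses are not given: they have to be found in the camera images.
- cap: White plastic snap cap, a plain cylinder 40 mm in diameter and 32 mm high, about 30 g, loose on the bench, open side down. Origin: centre of its open underside; z up through its closed top. Its hole has a 24 mm wide, 3 mm high inner lip at the open end, then is 32 mm wide, 23 mm deep in all. Grasp it across its sides from above.
- jar: Open grey paint jar fixed upright in the drawer and moving with it: body 44 mm in diameter, 40 mm high, with a flat shoulder on top, then a bare neck 21 mm in diameter ending 20 mm above the shoulder in a cone with a 12 mm tip. Four sprung round beads stand 4 mm out of the neck, 9 mm above the shoulder. Origin: centre of its underside, 30 mm above the bench.
- jar_shoulder (a point): Centre of the jar's shoulder, 70 mm above the bench, on the neck's axis; z up. The cap's underside must end here. Its lip meets the beads 13 mm above this; pressing on takes about 6 to 9 N, falls to almost nothing once the lip is over the beads, then the cap clicks down flush onto the shoulder, a rigid stop, and stays on.
- drawer (a joint): How far the drawer is pulled out, in m: 0 fully home against its rigid stop, 0.10 farthest out; starts 0.035 to 0.07. About 1 N of friction; over the last 12 mm a sprung detent resists with about 5 N, then 6 mm from home it clicks over and draws the drawer home.
- drawer_front (a point): Centre of the drawer's outer front face, 36 mm above the bench. Axes: x inward, the level way to push it home, y along the face, z up. The plain upright wooden panel is 146 mm wide, 12 mm thick, from 13 to 59 mm above the bench, with free bench before it. The jar's axis is 87 mm behind the face. Push on the face.
- rack: Low wooden rack fixed to the bench, 255 x 146 mm, holding the drawer between two side rails 42 mm high; its front (-x) roughly faces the robot. Behind the drawer a 50 mm high ledge carries two fixed closed jars of the same kind (tops 122 mm above the bench). Origin: on the bench, midway across, 95 mm behind the front end; x away from the front.
- bowl: Terracotta bowl, 100 mm across and 45 mm high, loose on the bench; a bystander. It and the cap may have swapped sides. Origin: centre of its underside.
- glue: White glue bottle, 48 mm in diameter and 120 mm high, loose, upright; a bystander. Origin: centre of its underside.
- woodbox: Closed pale wooden box, 90 x 60 x 30 mm, loose; a bystander. Origin: centre of its underside.

How it is judged:
By the outcome, as a careful person would: the job done as asked, in the order asked, and still so for the second after the job is handed in, while the arm keeps its last pose, push and grip.
It also fails if it takes over 58 s, if anything falls off the work surface, if the arm or the gripper's body presses on something with over 40 N, if the wrist force passes 120 N, or if a joint passes its speed limit or range.

## Working session

There is one attempt and no reset: what is moved stays moved. The work goes in short steps, Python scripts to look and compute and a tool call to move; the robot and the scene stay as the last step left them, time stands still between calls to the robot, and variables do not carry over. Pictures are saved under pics/ and viewed, at most 10 in all, crops included, and the job is handed in when it is done.

Besides the shell and the picture viewer there is one more tool, called after ">>>" as name(argument=value, ...) on one line, values as JSON. send_rows: Moves the arm, as the interface text tells. Its arguments: {"type":"object","properties":{"steps":{"type":"array"},"gripper":{"type":"number"},"force":{"type":"number"}},"required":["steps"]}

```bash
mkdir -p pics
cat > h.py <<'E'
import numpy as np, cv2
from cell import telemetry, cams, r, trace, tip_of
def back(c,uv,z=None,depth=None):
    m=cams.camera_model(c);R=np.array(m["R"]);t=np.array(m["t"])
    d=np.array([(uv[0]-m["cx"])/m["fx"],(uv[1]-m["cy"])/m["fy"],1.])
    C=-R.T@t; w=R.T@d
    s=depth if z is None else (z-C[2])/w[2]
    return C+s*w
def cloud(c,reg,D):
    v,u=np.nonzero(reg&(D>0)); m=cams.camera_model(c);R=np.array(m["R"]);t=np.array(m["t"])
    z=D[v,u];P=np.c_[(u-m["cx"])/m["fx"]*z,(v-m["cy"])/m["fy"]*z,z]
    return (P-t)@R
E
python3 - <<'E'
from h import *
np.set_printoptions(precision=4,suppress=True)
s=telemetry.sense();print(s["time"],s["eef_pos"],s["tool_rot"])
ims=[]
for c in ["top","scene"]:
    im,D=cams.snapshot(c);ims.append(im)
    for n in ["cap","jar","drawer_front","rack","bowl","glue","woodbox"]:
        a=trace(c,n)[:2]
        for k in a:
            P=cloud(c,k["region"],D)
            print(c,n,round(k["confidence"],2),k["point"],len(P),np.median(P,0) if len(P) else '',np.percentile(P,[2,98],axis=0).ravel() if len(P) else '')
    for n,z in [("cap",0),("jar_shoulder",.07),("drawer_front",.036),("rack",0)]:
        for k in tip_of(c,n)[:2]: print(c,"tip",n,round(k["confidence"],2),k["point"],back(c,k["point"],z))
cv2.imwrite("pics/a.png",cv2.cvtColor(ims[0],4));cv2.imwrite("pics/b.png",cv2.cvtColor(ims[1],4))
E
```

```text
0.0 [ 0.2187 -0.5848  0.2215] [ 179.8734   -0.0062 -159.5103]
top cap 0.83 [106.6, 251.8] 316 [0.4447 0.3445 0.0304] [ 0.4261  0.3296 -0.0013  0.4636  0.3736  0.0342]
top cap 0.51 [236.7, 196.1] 3349 [0.5742 0.0273 0.0314] [ 0.4917 -0.0414  0.0267  0.6591  0.093   0.0834]
top jar 0.62 [240.1, 188.7] 314 [0.5813 0.0276 0.0702] [0.5626 0.0084 0.0287 0.6093 0.0493 0.0902]
top drawer_front 0.57 [238.5, 194.6] 3291 [0.5751 0.0275 0.0314] [ 0.4938 -0.0411  0.0269  0.6591  0.0931  0.0835]
top rack 0.67 [227.8, 165.0] 7411 [0.6541 0.05   0.0409] [ 0.5023 -0.0368  0.0095  0.7846  0.1383  0.1219]
top bowl 0.82 [367.9, 243.0] 1395 [ 0.4597 -0.2794  0.0206] [ 0.4173 -0.3161  0.002   0.5057 -0.2268  0.0461]
top glue 0.59 [128.3, 156.3] 545 [0.6683 0.2851 0.0786] [0.6527 0.2713 0.0029 0.6929 0.3091 0.1203]
top woodbox 0.58 [388.8, 158.6] 1044 [ 0.6558 -0.3419  0.029 ] [ 0.6137 -0.3888  0.0018  0.6994 -0.2972  0.0322]
top tip cap 0.57 [110.2, 252.9] [0.4417 0.352  0.    ]
top tip jar_shoulder 0.76 [238.9, 189.3] [0.5852 0.0286 0.07  ]
top tip drawer_front 0.73 [241.2, 190.8] [0.5866 0.0249 0.036 ]

[... 208 characters left out ...]
3634 0.0348]
scene drawer_front 0.79 [261.0, 200.9] 1944 [0.5911 0.0279 0.0404] [ 0.496  -0.0478  0.0262  0.6689  0.0946  0.0824]
scene rack 0.61 [264.3, 231.2] 5164 [0.6699 0.0536 0.0444] [ 0.5004 -0.0426  0.0069  0.8127  0.1497  0.1227]
scene bowl 0.57 [168.4, 166.3] 591 [ 0.444  -0.2787  0.0276] [ 0.4161 -0.3177  0.0026  0.5083 -0.2276  0.047 ]
scene glue 0.75 [351.2, 228.2] 543 [0.6922 0.2891 0.0697] [0.6706 0.2708 0.0059 0.7023 0.3126 0.1208]
scene tip cap 0.6 [361.6, 184.2] [0.4391 0.3516 0.    ]
scene tip jar_shoulder 0.71 [259.3, 194.3] [0.5854 0.0278 0.07  ]
scene tip drawer_front 0.68 [253.1, 182.3] [0.5041 0.0021 0.036 ]
scene tip rack 0.98 [264.6, 225.6] [ 0.6435  0.05   -0.    ]
```

View pics/a.png

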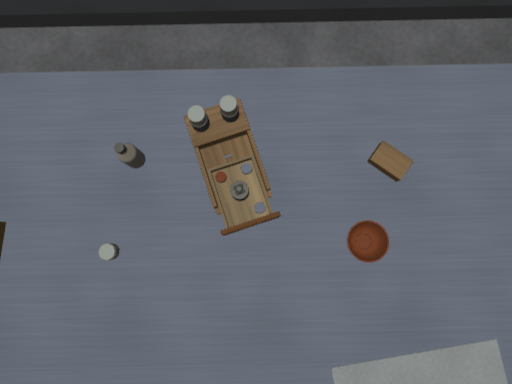

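View pics/b.png

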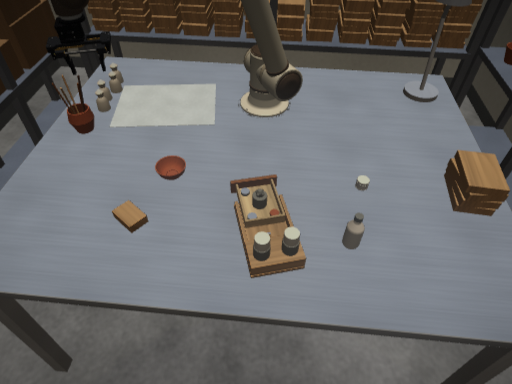

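The top view shows the cap at (108,252), the pulled-out drawer face at (250,223), the jar at (239,189) and the bowl on the other side at (368,242). The scene view agrees. Next I'll get the rack's yaw and refine the jar and cap positions.

Run:
```python
from h import *
np.set_printoptions(precision=4,suppress=True)
im,D=cams.snapshot("top")
P=cloud("top",np.ones(D.shape,bool),D)
P=P[np.isfinite(P).all(1)]
def line(Q,n):
    vx,vy,x,y=cv2.fitLine(Q[:,:2].astype(np.float32),cv2.DIST_HUBER,0,1e-4,1e-4).ravel();print(n,len(Q),np.degrees(np.arctan2(vy,vx)),x,y)
R=P[(P[:,0]>.42)&(P[:,0]<.85)&(P[:,1]>-.1)&(P[:,1]<.2)]
ps=np.radians(15)
c=np.array([.643,.047])
for it in range(2):
    e=np.array([np.cos(ps),np.sin(ps)]);n=np.array([-e[1],e[0]])
    L=np.c_[(R[:,:2]-c)@e,(R[:,:2]-c)@n,R[:,2]]
    if it==0:
        line(R[(L[:,2]>.05)&(L[:,2]<.066)&(L[:,0]<-.1)],"front")
        for s in (1,-1):line(R[(L[:,2]>.036)&(L[:,2]<.046)&(L[:,1]*s>.058)&(abs(L[:,0])<.08)],"rail%d"%s)
        r=cv2.minAreaRect(R[(L[:,2]>.035)&(L[:,0]>-.08)][:,:2].astype(np.float32));print(r)
f=(L[:,2]>.05)&(L[:,2]<.066)&(L[:,0]<-.1);Q=R[f]
print("front x",np.percentile(L[f,0],[1,10,50,90,99]),"y",np.percentile(L[f,1],[1,99]),Q.mean(0))
j=(L[:,2]>.064)&(L[:,2]<.1)&(abs(L[:,0]+.06)<.04);print("jar",R[j].mean(0),j.sum(),cv2.minEnclosingCircle(R[j&(L[:,2]<.076)][:,:2].astype(np.float32)))
C=P[(abs(P[:,0]-.445)<.035)&(abs(P[:,1]-.348)<.035)&(P[:,2]>.026)&(P[:,2]<.04)]
print("cap",C.mean(0),cv2.minEnclosingCircle(C[:,:2].astype(np.float32)))
# rim fit from upsampled region
k=trace("top","cap")[0]
```

```text
front 405 -71.737404 0.509612 -0.0035663857
rail1 268 17.409563 0.62298924 0.11243874
rail-1 261 17.67063 0.6620232 -0.016995357
((0.6803593039512634, 0.05995402857661247), (0.24407371878623962, 0.14604105055332184), 17.712921142578125)
front x [-0.1511 -0.1482 -0.1418 -0.1185 -0.1018] y [-0.076   0.0648] [0.5104 0.007  0.0569]
jar [0.5823 0.0287 0.0747] 272 ((0.5833526849746704, 0.029039155691862106), 0.021883657202124596)
cap [0.445  0.3484 0.0312] ((0.4449274241924286, 0.3491550087928772), 0.020423496142029762)
```

>>> send_rows(steps=[[0.024,0.0575,0,-0.005],[0.024,0.0575,0,-0.005],[0.024,0.0575,0,-0.005],[0.024,0.0575,0,-0.005],[0.024,0.0575,0,-0.005],[0.024,0.0575,-0.01,-0.005],[0.024,0.0575,-0.02,-0.005],[0.024,0.0575,-0.03,-0.005],[0.024,0.0575,-0.03,-0.005],[0.024,0.0575,-0.03,-0.004]], gripper=0, force=40)

```text
time: 2.55
eef_pos: [0.4515, -0.0282, 0.112]
tool_rot: [-180.0, 0.1, -162.3]
wrist_force: [0.9, -1.1, 0.6]
grip_width: 0.0016
grip_force: 0.0
```

>>> send_rows(steps=[[0,0,-0.01,0],[0,0,-0.02,0],[0,0,-0.02,0],[0,0,-0.02,0],[0,0,0,0],[0.0095,0.003,0,0],[0.0095,0.003,0,0],[0.0095,0.003,0,0],[0.0048,0.0015,0,0],[0.0048,0.0015,0,0]])

```text
time: 3.8
eef_pos: [0.489, -0.018, 0.0422]
tool_rot: [180.0, -0.0, -162.3]
wrist_force: [-0.3, 0.4, 1.5]
grip_width: 0.0003
grip_force: 0.0
```

>>> send_rows(steps=[[-0.0025,0.008,-0.004,0],[-0.0025,0.008,-0.004,0],[0,0,0,0],[0.0048,0.0015,0,0],[0.0048,0.0015,0,0],[0.0048,0.0015,0,0],[0.0048,0.0015,0,0],[0.0048,0.0015,0,0],[0.0048,0.0015,0,0],[0.0048,0.0015,0,0]])

```text
time: 5.05
eef_pos: [0.5177, 0.0084, 0.0342]
tool_rot: [180.0, -0.0, -162.3]
wrist_force: [-1.7, 0.1, 0.0]
grip_width: 0.0006
grip_force: 0.6
```

>>> send_rows(steps=[[0.003,0.001,0,0],[0.003,0.001,0,0],[0.003,0.001,0,0],[0.003,0.001,0,0],[0.003,0.001,0,0],[0.003,0.001,0,0],[0.003,0.001,0,0],[0.003,0.001,0,0],[0,0,0,0],[0,0,0,0]])

```text
time: 6.3
eef_pos: [0.5398, 0.0158, 0.0337]
tool_rot: [180.0, -0.2, -162.3]
wrist_force: [-4.1, -2.8, 1.2]
grip_width: 0.0002
grip_force: 2.5
```

>>> send_rows(steps=[[0.002,0.0006,0,0],[0.002,0.0006,0,0],[0.002,0.0006,0,0],[0.002,0.0006,0,0],[0.002,0.0006,0,0],[0.002,0.0006,0,0],[0,0,0,0],[0,0,0,0],[0,0,0,0],[0,0,0,0]])

```text
time: 7.55
eef_pos: [0.5452, 0.0175, 0.0336]
tool_rot: [179.9, -1.0, -162.4]
wrist_force: [-17.8, -3.1, 13.5]
grip_width: 0.0002
grip_force: 9.1
```

>>> send_rows(steps=[[-0.008,-0.0026,0,0],[-0.012,-0.004,0,0],[-0.02,-0.006,0,0],[-0.01,-0.003,0.01,0],[0,0,0.02,0],[0,0.01,0.03,0],[0,0.03,0.02,0],[0,0.04,0.02,0],[0,0.04,0.01,0],[0,0.04,0,0]], gripper=0.065)

```text
time: 8.8
eef_pos: [0.5049, 0.1667, 0.1468]
tool_rot: [179.9, 0.4, -162.3]
wrist_force: [1.0, -1.2, 0.2]
grip_width: 0.0647
grip_force: 0.0
```

```bash
cat > m.py <<'E'
from h import *
np.set_printoptions(precision=4,suppress=True)
s=telemetry.sense();print(s["time"],s["eef_pos"],s["tool_rot"],s["grip_width"])
for c in ["top","scene"]:
    im,D=cams.snapshot(c)
    P=cloud(c,np.ones(D.shape,bool),D)
    j=(abs(P[:,0]-.628)<.035)&(abs(P[:,1]-.043)<.035)&(P[:,2]>.063)&(P[:,2]<.1)
    s2=j&(P[:,2]<.076)
    print(c,j.sum(),P[j].mean(0) if j.any() else'',cv2.minEnclosingCircle(P[s2][:,:2].astype(np.float32)) if s2.any() else '')
    for n,z in [("jar_shoulder",.07),("drawer_front",.036),("cap",0)]:
        for k in tip_of(c,n)[:2]: print(c,n,round(k["confidence"],2),k["point"],back(c,k["point"],z))
    cv2.imwrite(f"pics/m_{c}.png",cv2.cvtColor(im,4))
E
python3 m.py
```

```text
8.8 [0.5049 0.1667 0.1468] [ 179.922     0.3531 -162.2756] 0.06469724500257099
top 265 [0.6347 0.0453 0.0744] ((0.6365643739700317, 0.04570510983467102), 0.022109145298600197)
top jar_shoulder 0.71 [232.0, 163.5] [0.6469 0.0444 0.07  ]
top drawer_front 0.77 [241.8, 202.6] [0.5577 0.0237 0.036 ]
top cap 0.41 [111.1, 255.7] [0.4348 0.3495 0.    ]
scene 167 [0.645  0.0456 0.075 ] ((0.6394002437591553, 0.04568636044859886), 0.0225184578448534)
scene jar_shoulder 0.61 [266.1, 207.2] [0.633  0.0511 0.07  ]
scene drawer_front 0.67 [256.4, 195.6] [0.5598 0.0176 0.036 ]
scene cap 0.55 [364.3, 184.1] [0.4377 0.3605 0.    ]
```

>>> send_rows(steps=[[-0.01,0.03,0,0],[-0.01,0.03,0,0],[-0.01,0.03,0,0],[-0.01,0.03,0,0],[-0.01,0.03,0,0],[-0.01,0.028,0,0],[0,0,0,0],[0,0,0,0],[0,0,0,0],[0,0,0,0]])

```text
time: 10.45
eef_pos: [0.4437, 0.3416, 0.1443]
tool_rot: [-180.0, 0.0, -162.4]
wrist_force: [-0.3, -1.4, 0.0]
grip_width: 0.065
grip_force: 0.0
```

Run:
```python
from h import *
np.set_printoptions(precision=4,suppress=True)
s=telemetry.sense();print(s["time"],s["eef_pos"],s["tool_rot"])
im,D=cams.snapshot("wrist")
P=cloud("wrist",np.ones(D.shape,bool),D)
j=(abs(P[:,0]-.445)<.04)&(abs(P[:,1]-.349)<.04)&(P[:,2]>.026)&(P[:,2]<.038)&(D[D>-1].ravel()>0)[:len(P)] if False else (abs(P[:,0]-.445)<.04)&(abs(P[:,1]-.349)<.04)&(P[:,2]>.024)&(P[:,2]<.04)
print(j.sum(),P[j].mean(0),cv2.minEnclosingCircle(P[j][:,:2].astype(np.float32)))
for k in trace("wrist","cap")[:2]: print(k["confidence"],k["point"],k["region"].sum())
im2=cv2.cvtColor(im,4)
cv2.imwrite("pics/w1.png",im2)
```

```text
10.45 [0.4437 0.3416 0.1443] [-179.9992    0.0006 -162.3769]
1510 [0.4461 0.3481 0.0304] ((0.44690585136413574, 0.3488921821117401), 0.020115837454795837)
0.89 [259.9, 183.7] 1780
```

View pics/w1.png

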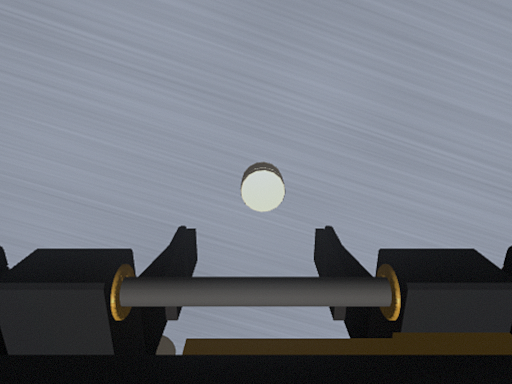

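>>> send_rows(steps=[[0.003,0.007,-0.02,0],[0,0,-0.025,0],[0,0,-0.025,0],[0,0,-0.025,0],[0,0,-0.02,0],[0,0,-0.015,0],[0,0,-0.007,0],[0,0,0,0],[0,0,0,0],[0,0,0,0]])

```text
time: 11.8
eef_pos: [0.4467, 0.3498, 0.0079]
tool_rot: [180.0, 0.1, -162.3]
wrist_force: [0.6, -0.1, -0.6]
grip_width: 0.0651
grip_force: 0.0
```

>>> send_rows(steps=[[0,0,0,0],[0,0,0,0],[0,0,0,0],[0,0,0,0],[0,0,0,0],[0,0,0,0],[0,0,0.005,0],[0,0,0.02,0],[0,0,0.03,0],[0,0,0.03,0]], gripper=0.03, force=50)

```text
time: 13.05
eef_pos: [0.4462, 0.3492, 0.0931]
tool_rot: [-180.0, -0.0, -162.3]
wrist_force: [0.7, 0.6, -1.0]
grip_width: 0.0387
grip_force: 50.0
```

>>> send_rows(steps=[[0.0,0.0,0.03,0],[0.02,-0.03,0.02,0],[0.025,-0.04,0.005,0],[0.025,-0.04,0,0],[0.025,-0.04,0,0],[0.025,-0.04,0,0],[0.025,-0.04,0,0],[0.025,-0.04,0,0],[0.015,-0.025,0,0],[0.005,-0.008,0,0]])

```text
time: 14.3
eef_pos: [0.6368, 0.0447, 0.147]
tool_rot: [180.0, -0.0, -162.4]
wrist_force: [0.4, 0.8, -0.3]
grip_width: 0.0387
grip_force: 50.0
```

>>> send_rows(steps=[[0,0,0,0],[0,0,0,0],[0,0,0,0],[0,0,0,0],[0,0,0,0],[0,0,0,0],[0,0,0,0],[0,0,0,0],[0,0,0,0],[0,0,0,0]])

```text
time: 15.55
eef_pos: [0.6364, 0.0463, 0.1472]
tool_rot: [-180.0, -0.0, -162.3]
wrist_force: [1.1, -0.7, 0.4]
grip_width: 0.0389
grip_force: 50.0
```

Run:
```python
from h import *
np.set_printoptions(precision=4,suppress=True)
s=telemetry.sense();print(s["time"],s["eef_pos"],s["tool_rot"])
im,D=cams.snapshot("wrist")
for n in ["jar","jar_shoulder"]:
    for k in trace("wrist",n)[:2]: print(n,k["confidence"],k["point"],k["region"].sum())
for k in tip_of("wrist","jar_shoulder")[:2]: print("tip",k["confidence"],k["point"],back("wrist",k["point"],.07))
for k in trace("wrist","cap")[:2]:
    P=cloud("wrist",k["region"],D);print("cap",k["confidence"],k["point"],len(P),P.mean(0),cv2.minEnclosingCircle(P[P[:,2]>P[:,2].max()-.006][:,:2].astype(np.float32)))
P=cloud("wrist",np.ones(D.shape,bool),D)
for c in [[.6365,.0457]]:
    d=np.linalg.norm(P[:,:2]-c,axis=1)
    for lo,hi in [(.064,.076),(.078,.095)]:
        q=P[(d<.035)&(P[:,2]>lo)&(P[:,2]<hi)]
        if len(q)>3: print(lo,len(q),q.mean(0),cv2.minEnclosingCircle(q[:,:2].astype(np.float32)))
cv2.imwrite("pics/w2.png",cv2.cvtColor(im,4))
```

```text
15.55 [0.6364 0.0463 0.1472] [-180.       -0.0005 -162.3105]
jar_shoulder 0.88 [255.7, 189.3] 2289
tip 0.7 [254.3, 197.1] [0.6357 0.044  0.07  ]
cap 0.61 [255.9, 245.2] 4318 [0.6274 0.0422 0.1655] ((0.6362115144729614, 0.04523039609193802), 0.01959434524178505)
0.064 1269 [0.6315 0.0421 0.0685] ((0.6381595730781555, 0.04423200711607933), 0.021845972165465355)
0.078 569 [0.6335 0.0427 0.0843] ((0.6367405652999878, 0.04325936734676361), 0.013559632934629917)
```

View pics/w2.png

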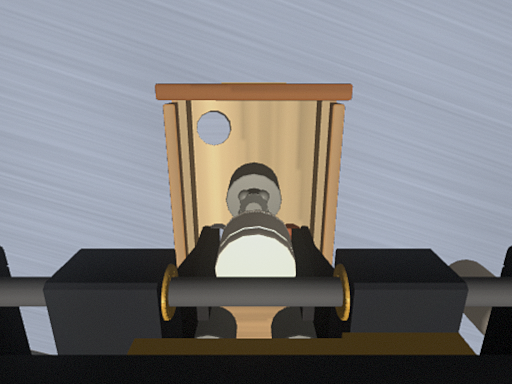

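>>> send_rows(steps=[[0,-0.001,-0.01,0],[0,0,-0.015,0],[0,0,-0.015,0],[0,0,-0.004,0],[0,0,-0.002,0],[0,0,-0.002,0],[0,0,-0.002,0],[0,0,-0.002,0],[0,0,-0.002,0],[0,0,0,0]])

```text
time: 17.05
eef_pos: [0.6363, 0.0453, 0.093]
tool_rot: [180.0, -0.0, -162.3]
wrist_force: [0.4, -0.4, -0.1]
grip_width: 0.0386
grip_force: 50.0
```

>>> send_rows(steps=[[0,0,-0.001,0],[0,0,-0.001,0],[0,0,-0.001,0],[0,0,-0.001,0],[0,0,-0.001,0],[0,0,-0.001,0],[0,0,-0.001,0],[0,0,-0.001,0],[0,0,0,0],[0,0,0,0]])

```text
time: 18.3
eef_pos: [0.6382, 0.0453, 0.0883]
tool_rot: [-179.9, 0.3, -162.2]
wrist_force: [-1.7, -0.7, 10.0]
grip_width: 0.0392
grip_force: 50.0
```

>>> send_rows(steps=[[0,0,-0.001,0],[0,0,-0.001,0],[0,0,-0.001,0],[0,0,-0.001,0],[0,0,-0.001,0],[0,0,-0.001,0],[0,0,-0.001,0],[0,0,0,0],[0,0,0,0],[0,0,0,0]])

```text
time: 19.55
eef_pos: [0.6363, 0.0454, 0.0782]
tool_rot: [180.0, 0.0, -162.3]
wrist_force: [-0.2, -0.0, -0.1]
grip_width: 0.0389
grip_force: 50.0
```

>>> send_rows(steps=[[0,0,-0.0008,0],[0,0,-0.0008,0],[0,0,-0.0008,0],[0,0,-0.0008,0],[0,0,-0.0008,0],[0,0,0,0],[0,0,0,0],[0,0,0,0],[0,0,0,0],[0,0,0,0]])

```text
time: 20.8
eef_pos: [0.6369, 0.0455, 0.0772]
tool_rot: [-180.0, 0.1, -162.3]
wrist_force: [-4.0, 0.3, 12.0]
grip_width: 0.0388
grip_force: 50.0
```

Run:
```python
from h import *
im,D=cams.snapshot("scene");w,_=cams.snapshot("wrist")
cv2.imwrite("pics/f.png",cv2.cvtColor(np.hstack([cv2.resize(im[130:290,180:340],(384,384)),cv2.resize(w,(416,384))]),4))
s=telemetry.sense();print(s["wrist_force"],s["eef_pos"],s["time"])
```

```text
[-5.5455584   0.22908993 11.74629339] [0.63685582 0.04552455 0.07718782] 20.9
```

View pics/f.png

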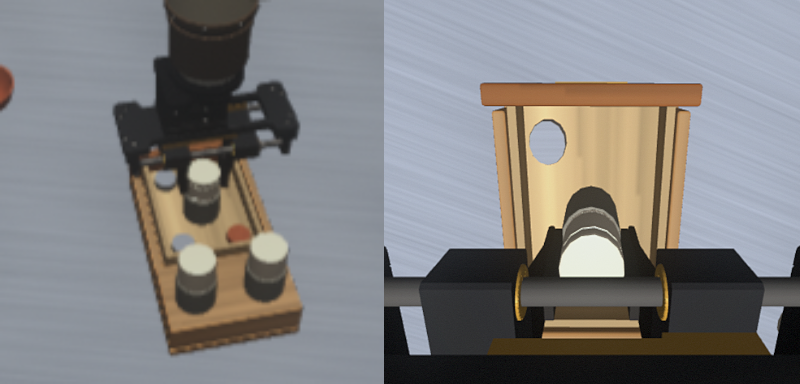

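The left crop shows the cap seated on the jar at about (203,172), matching the two closed jars. The drawer's back is against the ledge. In the wrist view on the right, the panel at (590,94) sits against the rail ends. The wrist force shows about 12 N pressing down.

```bash
python3 -c "
from cell import r
print(r.finish_job())"
```

```text
the job is handed in; nothing more can be done
None
```

The drawer is pushed home against its stop, the cap is pressed past its beads and flush on the jar's shoulder, and the job was handed in at about 21 s with the gripper still pressing the cap down at about 12 N.

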